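# Find the rattling parts case and hold it over the scanner

### The arm

A 6-joint arm with a two-finger parallel gripper is mounted at the origin on the work surface. World frame = base frame: x ahead of the robot, y to its left, z up, the work surface at z = 0. Lengths are in m, angles in rad, forces in N, time in s.
With the tool pointing down it reaches from about 0.3 to 0.75 m from the base axis. Payload 8.5 kg.
Tool frame: the origin (TCP) lies at the very end of the fingers, on their centre line; the grasp point (between the pads) lies 19 mm behind it; z points along the fingers, x is the direction in which the jaws open and shut, and the axes are right-handed (so a half turn about z gives the same grasp; the last joint's range is limited). The gripper opens to 85 mm and grips with 20 to 120 N. Pads are 22 mm wide; open, the fingers measure 114 mm over their backs; the gripper's body (76 mm by 85 mm) begins 54 mm behind the grasp point. The pads swing forward as they close: fully open they stand 13 mm farther back than shut.
Start: joints at [-1.411, 0.381, 1.297, -0, 1.464, -0.215], TCP at [0.201, -0.512, 0.231] pointing down, gripper open.
Joint ranges: [-3.11, 3.11], [-0.89, 2.33], [0.22, 2.48], [-1.42, 4.56], [0.17, 2.85], [-2.88, 2.88]. Speed limits (rad/s): [2.39, 2.39, 3.14, 3.14, 3.14, 3.14].

### API

Orientations are given as a 3x3 rotation matrix whose columns are the frame's x, y, z axes.
In Python, from cell import telemetry, optics, workorder gives the robot as it stands.
- The arm moves only by the shell command python3 -m inch 'ROWS' [FORCE]. ROWS is JSON, a list of rows, each an object with "claw": the finger opening in cm, from 0 to 8.54; "delta_pos": the shift along the tool's x, y, z in cm, a list of three; "twist": the turn about the tool's z in degrees. A call has 1 to 20 rows; each row shifts and turns the commanded pose from where the row before left it, along the tool's axes as they then stand; what a row does not reach is not made up. A row lasts 1/10 s, in which the tool goes at most 50 mm and 8.59 degrees, less where a joint would pass 70% of its speed; a pose out of reach is approached as far as the arm can. A call is refused whole if a number of a shift passes 5 or a number of a turn 8.59, either way. A call with a gripper value outside its range is refused whole. The fingers move at their own pace and stop on an object; FORCE is the grip in N (left out, the last holds). Time passes only in rows, so rows that do not move let the fingers close. It gives the time, the measured TCP pose, the force and the opening at its end, in the units of the state.
- telemetry.sense(): the state, without advancing time (a new reading comes with each control period).
- optics.get_image(name): name is "scene" or "top"; returns a dict with "img" (384x512x3 uint8, blue, green, red), "depth" (384x512 float32, m along the optical axis (not along the pixel's ray), 0 where there is no reading), "fx", "fy", "cx", "cy" (pixels), "pose" (4x4, takes a point from camera to world coordinates). Camera axes: x right, y up, looking along -z (the intrinsics and any distortion apply to the point x, -y, -z); pixel columns grow to the right and rows downward; lengths in m; the calibration is good to about 2 mm. A picture is of the moment at which its call begins.
- workorder.job_done(): hands the job in, once; it reports no verdict.
Trained networks look in the newest picture that a camera, given by its name, has taken for a name from the list of things; names that differ only in an ending like _2 or _b are one class to them, and where a whole thing is asked for, a point or a joint stands for the part that bears it (a point fixed in the world has none). Each returns a list of dicts, best first, with "conf" (0 to 1); they miss things now and then, are a little off and sometimes report something else, mostly with a low value. They report only what shows in the picture. A call takes as long as a camera call. They do not tell look-alikes from the thing itself.
- optics.outline_of(camera, query): "pixels" (384x512 bool, what is visible of it) and "box" ([left, top, right, bottom] in pixels, round what is visible of it).
- optics.pinpoint(camera, query): "pixel" ([column, row] in pixels: a listed point, or the origin of a listed thing).
The state is a dict: "time_s": time; "q": joint angles; "qd": joint speeds; "joint_efforts": joint torques, N m; "eef_pos": TCP position; "orientation": TCP orientation; "ft_force": force on the tool from outside, world axes, zero at the start; "torque": the same for the moment, N m; "finger_gap": opening from 0.0 (shut) to 1.0 (fully open).
Only numpy, scipy, OpenCV 4.12 (cv2) and the standard library are available. Lean on these libraries where they do the work, as an engineer would, in place of code of your own. Each camera call takes 0.05 s, during which the arm holds its last target.

### The job

One of the three sealed orange parts cases has a loose part in it: working from the robot's left to its right, pick up each case, shake it briskly end to end a few times, clear of the bench, and put it back on its mat before taking the next. Then take the one that rattles and finish while holding it still and level, centred about 10 cm above the scanner window, with the two quiet cases standing on their mats (if the last one rattles it need not be put back first). Never hold a quiet case over the scanner, and leave everything else where it is.

Things in the scene. Friction and masses are not known exactly. Their poses are not given: they have to be found in the camera images.
- case_a: one of 3 look-alike sealed orange cases, white label on top: 120 (x) x 50 (y) x 42 mm high, flat sides, about 0.5 kg; grip across the 50. Origin: centre of underside. In just one, a 0.3 kg metal part is loose: it slides 44 mm end to end along x, knocks and rests there, when the case is jerked along x by well over 44 mm or tipped over 3 deg. In the others it is packed fast in the middle
- case_b: one of 3 look-alike sealed orange cases, white label on top: 120 (x) x 50 (y) x 42 mm high, flat sides, about 0.5 kg; grip across the 50. Origin: centre of underside. In just one, a 0.3 kg metal part is loose: it slides 44 mm end to end along x, knocks and rests there, when the case is jerked along x by well over 44 mm or tipped over 3 deg. In the others it is packed fast in the middle
- case_c: one of 3 look-alike sealed orange cases, white label on top: 120 (x) x 50 (y) x 42 mm high, flat sides, about 0.5 kg; grip across the 50. Origin: centre of underside. In just one, a 0.3 kg metal part is loose: it slides 44 mm end to end along x, knocks and rests there, when the case is jerked along x by well over 44 mm or tipped over 3 deg. In the others it is packed fast in the middle
- mat_left: round green mat, 130 mm across and 4 mm thick, fixed to the bench; the left one of the row of three, seen from the robot (the robot's left is +y). Origin: centre of its underside. One case stands on it at the start, within about 15 mm of its centre
- mat_middle: round green mat, 130 mm across and 4 mm thick, fixed to the bench; the middle one of the row of three, seen from the robot (the robot's left is +y). Origin: centre of its underside. One case stands on it at the start, within about 15 mm of its centre
- mat_right: round green mat, 130 mm across and 4 mm thick, fixed to the bench; the right one of the row of three, seen from the robot (the robot's left is +y). Origin: centre of its underside. One case stands on it at the start, within about 15 mm of its centre
- scanner: low white scanner box with a dark glass window on top, fixed to the bench beyond the mats: 110 (x) x 120 (y) x 40 mm high. Origin: centre of its underside
- window (a point): centre of the scanner's glass window, on top of the scanner box, 41 mm above the bench
- screwdriver: loose screwdriver lying left of the mats; leave alone
- collar: loose steel ring, 30 mm across, 20 mm high, between the mats on the robot's side; leave alone
- die: loose dark steel press die, 30 mm across, 30 mm high, between the mats on the robot's side; leave alone
- jar: loose jar, 60 mm across, 85 mm high, to the left; leave alone
- wrench: loose wrench lying to the right; leave alone
- bin: loose open blue bin, 100 x 80 x 45 mm, right of the scanner; leave alone
- panel: loose aluminium panel, 100 x 120 x 6 mm, lying left of the scanner; leave alone
Not all that is in view belongs to the job. Leave any purple or yellow look-alike of the case_b alone.

How it is judged:
On the way, in this order (a step that is already met when the one before it is completed fails the run):
1. shaking the case from the left mat in the air, the other two standing on their mats: it comes to a stop or turns back ((horizontal distance between case_a and mat_left above 0.05 m or height (world z) of case_a above 0.03 m) and (horizontal distance between case_b and mat_left above 0.05 m or height (world z) of case_b above 0.03 m) and (horizontal distance between case_c and mat_left above 0.05 m or height (world z) of case_c above 0.03 m) and ((horizontal distance between case_a and mat_middle below 0.04 m and height (world z) of case_a below 0.012 m and angle between case_a's own z axis and vertical below 0.1 rad) or (horizontal distance between case_b and mat_middle below 0.04 m and height (world z) of case_b below 0.012 m and angle between case_b's own z axis and vertical below 0.1 rad) or (horizontal distance between case_c and mat_middle below 0.04 m and height (world z) of case_c below 0.012 m and angle between case_c's own z axis and vertical below 0.1 rad)) and ((horizontal distance between case_a and mat_right below 0.04 m and height (world z) of case_a below 0.012 m and angle between case_a's own z axis and vertical below 0.1 rad) or (horizontal distance between case_b and mat_right below 0.04 m and height (world z) of case_b below 0.012 m and angle between case_b's own z axis and vertical below 0.1 rad) or (horizontal distance between case_c and mat_right below 0.04 m and height (world z) of case_c below 0.012 m and angle between case_c's own z axis and vertical below 0.1 rad)) and linear speed of each of case_a, case_b, case_c below 0.05 m/s and angular speed of each of case_a, case_b, case_c below 0.25 rad/s), for 0.01 s.
2. shaking the case from the left mat in the air, the other two standing on their mats: it moves briskly ((horizontal distance between case_a and mat_left above 0.05 m or height (world z) of case_a above 0.03 m) and (horizontal distance between case_b and mat_left above 0.05 m or height (world z) of case_b above 0.03 m) and (horizontal distance between case_c and mat_left above 0.05 m or height (world z) of case_c above 0.03 m) and ((horizontal distance between case_a and mat_middle below 0.04 m and height (world z) of case_a below 0.012 m and angle between case_a's own z axis and vertical below 0.1 rad) or (horizontal distance between case_b and mat_middle below 0.04 m and height (world z) of case_b below 0.012 m and angle between case_b's own z axis and vertical below 0.1 rad) or (horizontal distance between case_c and mat_middle below 0.04 m and height (world z) of case_c below 0.012 m and angle between case_c's own z axis and vertical below 0.1 rad)) and ((horizontal distance between case_a and mat_right below 0.04 m and height (world z) of case_a below 0.012 m and angle between case_a's own z axis and vertical below 0.1 rad) or (horizontal distance between case_b and mat_right below 0.04 m and height (world z) of case_b below 0.012 m and angle between case_b's own z axis and vertical below 0.1 rad) or (horizontal distance between case_c and mat_right below 0.04 m and height (world z) of case_c below 0.012 m and angle between case_c's own z axis and vertical below 0.1 rad)) and ((height (world z) of case_a above 0.03 m and (linear speed of case_a above 0.08 m/s or angular speed of case_a above 0.4 rad/s)) or (height (world z) of case_b above 0.03 m and (linear speed of case_b above 0.08 m/s or angular speed of case_b above 0.4 rad/s)) or (height (world z) of case_c above 0.03 m and (linear speed of case_c above 0.08 m/s or angular speed of case_c above 0.4 rad/s)))), for 0.01 s.
3. shaking the case from the left mat in the air, the other two standing on their mats: it stops or turns back again (all of step 1), for 0.01 s.
4. shaking the case from the middle mat in the air, the other two standing on their mats: it comes to a stop or turns back ((horizontal distance between case_a and mat_middle above 0.05 m or height (world z) of case_a above 0.03 m) and (horizontal distance between case_b and mat_middle above 0.05 m or height (world z) of case_b above 0.03 m) and (horizontal distance between case_c and mat_middle above 0.05 m or height (world z) of case_c above 0.03 m) and ((horizontal distance between case_a and mat_left below 0.04 m and height (world z) of case_a below 0.012 m and angle between case_a's own z axis and vertical below 0.1 rad) or (horizontal distance between case_b and mat_left below 0.04 m and height (world z) of case_b below 0.012 m and angle between case_b's own z axis and vertical below 0.1 rad) or (horizontal distance between case_c and mat_left below 0.04 m and height (world z) of case_c below 0.012 m and angle between case_c's own z axis and vertical below 0.1 rad)) and ((horizontal distance between case_a and mat_right below 0.04 m and height (world z) of case_a below 0.012 m and angle between case_a's own z axis and vertical below 0.1 rad) or (horizontal distance between case_b and mat_right below 0.04 m and height (world z) of case_b below 0.012 m and angle between case_b's own z axis and vertical below 0.1 rad) or (horizontal distance between case_c and mat_right below 0.04 m and height (world z) of case_c below 0.012 m and angle between case_c's own z axis and vertical below 0.1 rad)) and linear speed of each of case_a, case_b, case_c below 0.05 m/s and angular speed of each of case_a, case_b, case_c below 0.25 rad/s), for 0.01 s.
5. shaking the case from the middle mat in the air, the other two standing on their mats: it moves briskly ((horizontal distance between case_a and mat_middle above 0.05 m or height (world z) of case_a above 0.03 m) and (horizontal distance between case_b and mat_middle above 0.05 m or height (world z) of case_b above 0.03 m) and (horizontal distance between case_c and mat_middle above 0.05 m or height (world z) of case_c above 0.03 m) and ((horizontal distance between case_a and mat_left below 0.04 m and height (world z) of case_a below 0.012 m and angle between case_a's own z axis and vertical below 0.1 rad) or (horizontal distance between case_b and mat_left below 0.04 m and height (world z) of case_b below 0.012 m and angle between case_b's own z axis and vertical below 0.1 rad) or (horizontal distance between case_c and mat_left below 0.04 m and height (world z) of case_c below 0.012 m and angle between case_c's own z axis and vertical below 0.1 rad)) and ((horizontal distance between case_a and mat_right below 0.04 m and height (world z) of case_a below 0.012 m and angle between case_a's own z axis and vertical below 0.1 rad) or (horizontal distance between case_b and mat_right below 0.04 m and height (world z) of case_b below 0.012 m and angle between case_b's own z axis and vertical below 0.1 rad) or (horizontal distance between case_c and mat_right below 0.04 m and height (world z) of case_c below 0.012 m and angle between case_c's own z axis and vertical below 0.1 rad)) and ((height (world z) of case_a above 0.03 m and (linear speed of case_a above 0.08 m/s or angular speed of case_a above 0.4 rad/s)) or (height (world z) of case_b above 0.03 m and (linear speed of case_b above 0.08 m/s or angular speed of case_b above 0.4 rad/s)) or (height (world z) of case_c above 0.03 m and (linear speed of case_c above 0.08 m/s or angular speed of case_c above 0.4 rad/s)))), for 0.01 s.
6. shaking the case from the middle mat in the air, the other two standing on their mats: it stops or turns back again (all of step 4), for 0.01 s.
7. shaking the case from the right mat in the air, the other two standing on their mats: it comes to a stop or turns back ((horizontal distance between case_a and mat_right above 0.05 m or height (world z) of case_a above 0.03 m) and (horizontal distance between case_b and mat_right above 0.05 m or height (world z) of case_b above 0.03 m) and (horizontal distance between case_c and mat_right above 0.05 m or height (world z) of case_c above 0.03 m) and ((horizontal distance between case_a and mat_left below 0.04 m and height (world z) of case_a below 0.012 m and angle between case_a's own z axis and vertical below 0.1 rad) or (horizontal distance between case_b and mat_left below 0.04 m and height (world z) of case_b below 0.012 m and angle between case_b's own z axis and vertical below 0.1 rad) or (horizontal distance between case_c and mat_left below 0.04 m and height (world z) of case_c below 0.012 m and angle between case_c's own z axis and vertical below 0.1 rad)) and ((horizontal distance between case_a and mat_middle below 0.04 m and height (world z) of case_a below 0.012 m and angle between case_a's own z axis and vertical below 0.1 rad) or (horizontal distance between case_b and mat_middle below 0.04 m and height (world z) of case_b below 0.012 m and angle between case_b's own z axis and vertical below 0.1 rad) or (horizontal distance between case_c and mat_middle below 0.04 m and height (world z) of case_c below 0.012 m and angle between case_c's own z axis and vertical below 0.1 rad)) and linear speed of each of case_a, case_b, case_c below 0.05 m/s and angular speed of each of case_a, case_b, case_c below 0.25 rad/s), for 0.01 s.
8. shaking the case from the right mat in the air, the other two standing on their mats: it moves briskly ((horizontal distance between case_a and mat_right above 0.05 m or height (world z) of case_a above 0.03 m) and (horizontal distance between case_b and mat_right above 0.05 m or height (world z) of case_b above 0.03 m) and (horizontal distance between case_c and mat_right above 0.05 m or height (world z) of case_c above 0.03 m) and ((horizontal distance between case_a and mat_left below 0.04 m and height (world z) of case_a below 0.012 m and angle between case_a's own z axis and vertical below 0.1 rad) or (horizontal distance between case_b and mat_left below 0.04 m and height (world z) of case_b below 0.012 m and angle between case_b's own z axis and vertical below 0.1 rad) or (horizontal distance between case_c and mat_left below 0.04 m and height (world z) of case_c below 0.012 m and angle between case_c's own z axis and vertical below 0.1 rad)) and ((horizontal distance between case_a and mat_middle below 0.04 m and height (world z) of case_a below 0.012 m and angle between case_a's own z axis and vertical below 0.1 rad) or (horizontal distance between case_b and mat_middle below 0.04 m and height (world z) of case_b below 0.012 m and angle between case_b's own z axis and vertical below 0.1 rad) or (horizontal distance between case_c and mat_middle below 0.04 m and height (world z) of case_c below 0.012 m and angle between case_c's own z axis and vertical below 0.1 rad)) and ((height (world z) of case_a above 0.03 m and (linear speed of case_a above 0.08 m/s or angular speed of case_a above 0.4 rad/s)) or (height (world z) of case_b above 0.03 m and (linear speed of case_b above 0.08 m/s or angular speed of case_b above 0.4 rad/s)) or (height (world z) of case_c above 0.03 m and (linear speed of case_c above 0.08 m/s or angular speed of case_c above 0.4 rad/s)))), for 0.01 s.
9. shaking the case from the right mat in the air, the other two standing on their mats: it stops or turns back again (all of step 7), for 0.01 s.
At the end, for the whole second after the job is handed in: The rattling case is in the fingers, still, level within 0.2 rad, its underside 50 to 160 mm above the scanner window and its centre within 40 mm of the window's seen from above; the two quiet cases stand upright on two of the mats, within 40 mm of the mats' centres (horizontal distance between rattling_case and window below 0.04 m and z of rattling_case in the frame of window between 0.05 and 0.16 m and angle between rattling_case's own z axis and vertical below 0.2 rad and linear speed of each of case_a, case_b, case_c below 0.03 m/s and (contact force between the fingers and case_a above 2 N or contact force between the fingers and case_b above 2 N or contact force between the fingers and case_c above 2 N) and ((horizontal distance between quiet_case_1 and mat_left below 0.04 m and height (world z) of quiet_case_1 below 0.012 m and angle between quiet_case_1's own z axis and vertical below 0.1 rad) or (horizontal distance between quiet_case_1 and mat_middle below 0.04 m and height (world z) of quiet_case_1 below 0.012 m and angle between quiet_case_1's own z axis and vertical below 0.1 rad) or (horizontal distance between quiet_case_1 and mat_right below 0.04 m and height (world z) of quiet_case_1 below 0.012 m and angle between quiet_case_1's own z axis and vertical below 0.1 rad)) and ((horizontal distance between quiet_case_2 and mat_left below 0.04 m and height (world z) of quiet_case_2 below 0.012 m and angle between quiet_case_2's own z axis and vertical below 0.1 rad) or (horizontal distance between quiet_case_2 and mat_middle below 0.04 m and height (world z) of quiet_case_2 below 0.012 m and angle between quiet_case_2's own z axis and vertical below 0.1 rad) or (horizontal distance between quiet_case_2 and mat_right below 0.04 m and height (world z) of quiet_case_2 below 0.012 m and angle between quiet_case_2's own z axis and vertical below 0.1 rad))); the arm keeps its last pose, push and grip.
It fails at once if a quiet case is held over the scanner (centre within 40 mm of the window's centre, seen from above) (horizontal distance between any of quiet_case_1, quiet_case_2 and window below 0.04 m).
It fails at once if another loose thing is moved by more than 30 mm (distance of any of screwdriver, collar, die, jar, wrench, bin, panel from where it was at the start of the episode above 0.03 m).
It also fails if it takes over 72 s, if anything falls off the work surface, if the arm or the gripper's body presses on something with over 40 N, if the wrist force passes 120 N, or if a joint passes its speed limit or range.

## Working session

There is one attempt and no reset: what is moved stays moved. The work goes in short steps, Python scripts to look and compute and a shell command to move; the robot and the scene stay as the last step left them, time stands still between calls to the robot, and variables do not carry over. Pictures are saved under pics/ and viewed, and the job is handed in when it is done.

```bash
mkdir -p pics; ls
python3 - <<'E'
from cell import telemetry, optics
import cv2, numpy as np
s=telemetry.sense()
for k in s: print(k,np.round(s[k],3).tolist())
for c in("scene","top"):
    d=optics.get_image(c); cv2.imwrite(f"pics/{c}0.png",d["img"]); print(c,d["fx"],d["cx"],d["cy"],np.round(d["pose"],3).tolist(),[k for k in d])
E
```

```text
pics
time_s 0.0
q [-1.411, 0.381, 1.298, -0.0, 1.464, -0.215]
qd [0.0, 0.001, 0.001, 0.0, 0.001, -0.0]
joint_efforts [0.001, -44.846, -23.128, -0.0, 0.005, 0.0]
eef_pos [0.201, -0.512, 0.231]
orientation [[0.366, -0.931, -0.0], [-0.931, -0.366, 0.001], [-0.001, -0.0, -1.0]]
ft_force [0.102, -0.091, 0.155]
torque [-0.021, 0.042, 0.012]
finger_gap 1.002
scene 393.1881499127357 250.53270420858115 190.68659609003188 [[-0.525, -0.529, 0.666, 1.249], [0.851, -0.336, 0.404, 0.473], [0.01, 0.779, 0.627, 0.774], [0.0, 0.0, 0.0, 1.0]] ['img', 'depth', 'fx', 'fy', 'cx', 'cy', 'pose']
top 381.1931452276486 258.72762706997247 195.57444000034693 [[0.018, 0.986, -0.166, 0.285], [-1.0, 0.016, -0.013, -0.005], [-0.01, 0.167, 0.986, 1.316], [0.0, 0.0, 0.0, 1.0]] ['img', 'depth', 'fx', 'fy', 'cx', 'cy', 'pose']
```

View pics/top0.png

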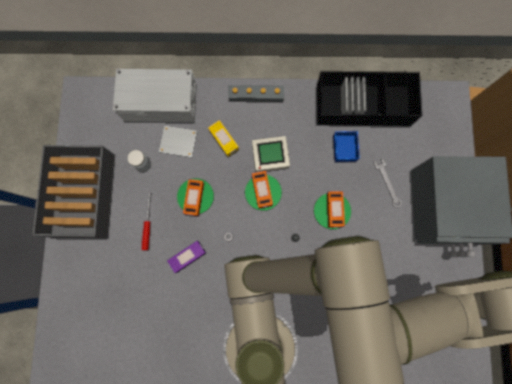

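View pics/scene0.png

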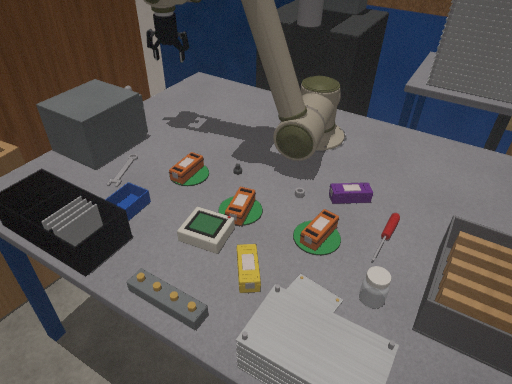

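Top view: the cases are at about px (193,197), (262,189) and (336,209), with the scanner window at (271,153). The yellow decoy is at (223,138) and the purple one at (187,257). Next I'll measure these positions.

```bash
cat > h.py <<'E'
from cell import telemetry, optics
import cv2, numpy as np
def cloud(d):
    v,u=np.mgrid[0:384,0:512].astype(float); z=d["depth"]
    x=(u-d["cx"])/d["fx"]*z; y=(v-d["cy"])/d["fy"]*z
    P=np.stack([x,-y,-z],-1); T=np.array(d["pose"]); return P@T[:3,:3].T+T[:3,3]
def rect(W,m,zlo,zhi):
    m=m&(W[...,2]>zlo)&(W[...,2]<zhi)
    p=W[m]; 
    if len(p)<10: return None
    (c,s,a)=cv2.minAreaRect((p[:,:2]*1000).astype(np.float32))
    if s[0]<s[1]: s=(s[1],s[0]); a+=90
    a=(a+90)%180-90
    return np.round(c,1),np.round(s,1),round(a,1),round(float(np.median(p[:,2]))*1000,1),len(p)
def case_rects(cam,d=None):
    d=d or optics.get_image(cam); W=cloud(d)
    hsv=cv2.cvtColor(d["img"],cv2.COLOR_BGR2HSV)
    out=[]
    for o in optics.outline_of(cam,"case_a"):
        m=o["pixels"]; b=o["box"]
        out.append((round(o["conf"],2),[int(x) for x in b],np.median(hsv[m][:,0]),rect(W,m,.035,.06)))
    return d,W,out
E
python3 - <<'E'
from h import *
for cam in("top","scene"):
    d,W,o=case_rects(cam)
    for r in o: print(cam,*r)
    for q in("mat_left","scanner"):
        for o in optics.outline_of(cam,q):
            print(q,round(o["conf"],2),[int(x) for x in o["box"]],rect(W,o["pixels"],-.02,.012) if q!="scanner" else rect(W,o["pixels"],.03,.06))
    for q in("window","die","collar","panel","bin","jar"):
        for o in optics.pinpoint(cam,q)[:2]:
            u,v=o["pixel"]; print(q,round(o["conf"],2),np.round([u,v]),np.round(W[int(round(v)),int(round(u))]*1000))
E
```

```text
top 0.92 [326, 190, 343, 228] 12.0 (array([ 460.1, -247.5]), array([120.2,  51.8]), 2.3, 45.9, 546)
top 0.75 [179, 178, 205, 216] 12.5 (array([492. , 236.8]), array([123.1,  51.4]), -6.7, 45.9, 536)
top 0.71 [254, 172, 274, 208] 12.0 (array([523.9,   2.3]), array([123.2,  50.4]), 12.2, 45.9, 517)
top 0.67 [209, 121, 238, 155] 24.0 (array([705.6, 141.5]), array([122.6,  50. ]), 36.0, 42.0, 472)
top 0.6 [166, 240, 205, 272] 141.0 (array([292.4, 251.3]), array([123. ,  49.8]), -55.2, 41.7, 546)
mat_left 0.91 [177, 176, 215, 213] (array([509.9, 234.9]), array([129.9, 116.5]), 76.8, 3.8, 499)
mat_left 0.35 [251, 168, 275, 204] None
scanner 0.91 [250, 134, 291, 173] (array([649.8, -25.4]), array([119.9, 116.9]), -81.2, 40.2, 1067)
window 0.59 [268. 151.] [657. -17.  39.]
die 0.59 [272. 152.] [654. -31.  39.]
die 0.39 [295. 238.] [ 359. -112.   29.]
collar 0.38 [232. 236.] [363. 100.  20.]
collar 0.36 [149. 223.] [402. 385.  20.]
panel 0.84 [175. 143.] [692. 316.   5.]
bin 0.88 [345. 148.] [ 683. -291.    5.]
bin 0.49 [270. 154.] [647. -25.  37.]
jar 0.6 [145. 163.] [605. 403.  52.]
jar 0.2
[... 395 characters left out ...]
]), array([126.2,  54.1]), 2.1, 46.1, 408)
scene 0.58 [237, 241, 262, 295] 24.0 (array([709.1, 140.9]), array([123.,  50.]), 36.1, 42.1, 818)
mat_left 0.89 [292, 223, 339, 252] (array([516.7, 237.1]), array([128.2, 112.3]), -83.4, 4.1, 605)
scanner 0.59 [177, 206, 233, 252] (array([654.8, -25.9]), array([121. , 112.6]), -81.8, 40.7, 1363)
scanner 0.5 [295, 186, 304, 201] None
window 0.82 [206. 224.] [656. -25.  41.]
die 0.61 [240. 170.] [ 369. -102.   15.]
collar 0.52 [299. 196.] [378. 119.   8.]
panel 0.61 [307. 304.] [785. 328. 104.]
panel 0.57 [237. 173.] [ 377. -109.    5.]
bin 0.69 [131. 206.] [ 708. -250.   38.]
bin 0.4 [315. 239.] [555. 248.  45.]
jar 0.89 [372. 300.] [645. 431.  28.]
```

```bash
cat >> h.py <<'E'
def to(x,y,z,yawdeg,s=None):
    "target TCP mm, tool-x yaw in deg -> delta cm in current tool axes, twist deg"
    s=s or telemetry.sense(); R=np.array(s["orientation"]); p=np.array(s["eef_pos"])*1000
    d=R.T@(np.array([x,y,z])-p)/10; yaw=np.degrees(np.arctan2(R[1,0],R[0,0]))
    tw=-((yawdeg-yaw+180)%360-180)
    print("t",round(float(s["time_s"]),2),"pos",np.round(p,1),"yaw",round(yaw,2),"delta",np.round(d,2),"twist",round(tw,2))
def mats():
    for cam in("top","scene"):
        d=optics.get_image(cam);W=cloud(d);hsv=cv2.cvtColor(d["img"],cv2.COLOR_BGR2HSV)
        m=cv2.inRange(hsv,(50,120,40),(80,255,255))
        m=((m>0)&(W[...,2]<.012)&(W[...,2]>-.01)).astype(np.uint8)
        m=cv2.morphologyEx(m,cv2.MORPH_CLOSE,np.ones((3,3)))
        n,l,st,c=cv2.connectedComponentsWithStats(m)
        for i in range(1,n):
            if st[i,4]>60:
                p=(W[l==i][:,:2]*1000).astype(np.float32); c,r=cv2.minEnclosingCircle(p); print(cam,"mat",np.round(c,1),round(r,1),len(p))
E
python3 - <<'E'
from h import *
mats(); to(493.5,236,150,-96.8)
E
```

```text
top mat [517.9  -9.5] 60.8 246
top mat [423.1  19.6] 140.3 195
top mat [412.1 140. ] 192.8 142
top mat [418.1 100.3] 169.7 257
top mat [ 456.6 -218.3] 56.3 324
top mat [ 460.6 -290.3] 38.6 98
scene mat [826.2 124.5] 548.5 218
scene mat [527.3 -47.1] 39.3 99
scene mat [514.6  28. ] 53.6 211
scene mat [504.6 235.5] 64.3 520
t 1.2 pos [ 201.3 -511.8  231.3] yaw -68.52 delta [-58.89 -54.57   8.13] twist 28.28
```

```bash
cat >> h.py <<'E'
def mats2():
    for cam in("top","scene"):
        d=optics.get_image(cam);W=cloud(d);hsv=cv2.cvtColor(d["img"],cv2.COLOR_BGR2HSV)
        m=(cv2.inRange(hsv,(45,120,40),(80,255,255))>0)&(np.abs(W[...,2]-.004)<.004)
        for n,c0 in dict(L=(493,236),M=(525,2),R=(461,-247)).items():
            p=W[m][:,:2]*1000; p=p[np.linalg.norm(p-c0,axis=1)<85].astype(np.float32)
            c,r=cv2.minEnclosingCircle(p); print(cam,n,np.round(c,1),round(r,1),len(p))
E
python3 - <<'E'
from h import *
mats2()
E
python3 -m inch '[{"claw":8.54,"delta_pos":[-3.3,-3.0,0.2],"twist":0},{"claw":8.54,"delta_pos":[-3.3,-3.0,0.2],"twist":0},{"claw":8.54,"delta_pos":[-3.3,-3.0,0.2],"twist":0},{"claw":8.54,"delta_pos":[-3.3,-3.0,0.2],"twist":0},{"claw":8.54,"delta_pos":[-3.3,-3.0,0.2],"twist":0},{"claw":8.54,"delta_pos":[-3.3,-3.0,0.2],"twist":0},{"claw":8.54,"delta_pos":[-3.3,-3.0,0.2],"twist":0},{"claw":8.54,"delta_pos":[-3.3,-3.0,0.2],"twist":0},{"claw":8.54,"delta_pos":[-3.3,-3.0,0.2],"twist":0},{"claw":8.54,"delta_pos":[-3.3,-3.0,0.2],"twist":0},{"claw":8.54,"delta_pos":[-3.3,-3.0,0.2],"twist":0},{"claw":8.54,"delta_pos":[-3.3,-3.0,0.2],"twist":0},{"claw":8.54,"delta_pos":[-3.3,-3.0,0.2],"twist":0},{"claw":8.54,"delta_pos":[-3.3,-3.0,0.2],"twist":0},{"claw":8.54,"delta_pos":[-3.3,-3.0,0.2],"twist":0},{"claw":8.54,"delta_pos":[-3.3,-3.0,0.2],"twist":0},{"claw":8.54,"delta_pos":[-3.3,-3.0,0.2],"twist":7},{"claw":8.54,"delta_pos":[0,0,0],"twist":7},{"claw":8.54,"delta_pos":[0,0,0],"twist":7},{"claw":8.54,"delta_pos":[0,0,0],"twist":7}]' 80
python3 -c "
from h import *
to(493.5,236,150,-96.8)"
```

```text
top L [501.8 235.3] 62.5 366
top M [519.8  -1.6] 62.4 389
top R [ 458.1 -242. ] 62.6 356
scene L [504.8 235. ] 64.2 517
scene M [522.   -2.4] 63.4 302
scene R [ 457.8 -222.9] 59.4 214
time_s: 3.3
eef_pos: [0.4706, 0.1974, 0.1972]
orientation: [[-0.118, -0.993, -0.0], [-0.993, 0.118, -0.0], [0.0, 0.0, -1.0]]
ft_force: [-0.5, 0.3, 0.6]
finger_gap: 0.996
t 3.3 pos [470.6 197.4 197.2] yaw -96.76 delta [-4.11 -1.82  4.72] twist 0.04
```

```bash
python3 -m inch '[{"claw":8.54,"delta_pos":[-2.1,-0.9,2.4],"twist":0},{"claw":8.54,"delta_pos":[-2.0,-0.9,2.4],"twist":0},{"claw":8.54,"delta_pos":[0,0,2.0],"twist":0},{"claw":8.54,"delta_pos":[0,0,2.0],"twist":0},{"claw":8.54,"delta_pos":[0,0,2.0],"twist":0}]' 80
python3 -c "
from h import *
to(493.5,236,9,-96.8)
for c in('top','scene'):cv2.imwrite(f'pics/{c}1.png',optics.get_image(c)['img'])"
```

```text
time_s: 3.8
eef_pos: [0.4931, 0.2358, 0.0885]
orientation: [[-0.113, -0.994, 0.0], [-0.994, 0.113, 0.0], [-0.0, -0.0, -1.0]]
ft_force: [0.3, -0.1, -0.1]
finger_gap: 0.997
t 3.8 pos [493.1 235.8  88.5] yaw -96.51 delta [-0.02 -0.04  7.95] twist 0.29
```

View pics/scene1.png

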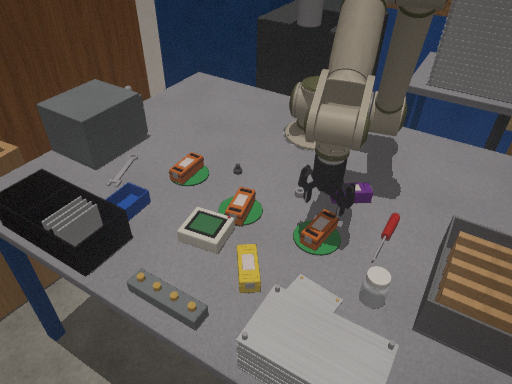

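The gripper sits above the left case at about px (320,228), with its fingers straddling the sides. I'll descend, grip and lift.

```bash
python3 -m inch '[{"claw":8.54,"delta_pos":[0,0,2],"twist":0},{"claw":8.54,"delta_pos":[0,0,2],"twist":0},{"claw":8.54,"delta_pos":[0,0,2],"twist":0},{"claw":8.54,"delta_pos":[0,0,1.9],"twist":0},{"claw":8.54,"delta_pos":[0,0,0],"twist":0},{"claw":4.5,"delta_pos":[0,0,0],"twist":0},{"claw":4.5,"delta_pos":[0,0,0],"twist":0},{"claw":4.5,"delta_pos":[0,0,0],"twist":0},{"claw":4.5,"delta_pos":[0,0,0],"twist":0},{"claw":4.5,"delta_pos":[0,0,0],"twist":0},{"claw":4.5,"delta_pos":[0,0,0],"twist":0}]' 80
python3 -c "
from h import *
to(493.5,236,150,-96.8); s=telemetry.sense(); print(s['finger_gap'],np.round(s['torque'],3))"
```

```text
time_s: 5.0
eef_pos: [0.4941, 0.2361, 0.0121]
orientation: [[-0.114, -0.994, 0.003], [-0.994, 0.114, 0.001], [-0.001, -0.003, -1.0]]
ft_force: [-0.5, 1.0, 6.5]
finger_gap: 0.574
t 5.0 pos [494.1 236.1  12.1] yaw -96.53 delta [ -0.     0.02 -13.79] twist 0.27
0.574136891265888 [ 0.097  0.063 -0.05 ]
```

```bash
python3 -m inch '[{"claw":4.5,"delta_pos":[0,0,-1],"twist":0},{"claw":4.5,"delta_pos":[0,0,-2.5],"twist":0},{"claw":4.5,"delta_pos":[0,0,-3],"twist":0},{"claw":4.5,"delta_pos":[0,0,-3],"twist":0},{"claw":4.5,"delta_pos":[0,0,-2.5],"twist":0},{"claw":4.5,"delta_pos":[0,0,-1],"twist":0},{"claw":4.5,"delta_pos":[0,0,0],"twist":0},{"claw":4.5,"delta_pos":[0,0,0],"twist":0},{"claw":4.5,"delta_pos":[0,0,0],"twist":0}]'
cat >> h.py <<'E'
def st():
    s=telemetry.sense(); R=np.array(s["orientation"])
    print("t",round(float(s["time_s"]),2),"pos",np.round(np.array(s["eef_pos"])*1000,1),"gap",round(float(s["finger_gap"]),3),"F",np.round(s["ft_force"],2),"T",np.round(s["torque"],3),"Ttool",np.round(R.T@np.array(s["torque"]),3),"Ftool",np.round(R.T@np.array(s["ft_force"]),2),"eff",np.round(s["joint_efforts"],2))
E
python3 -c "
from h import *
st();optics.get_image('top');st()
cv2.imwrite('pics/scene2.png',optics.get_image('scene')['img']);st()"
```

```text
time_s: 5.9
eef_pos: [0.4924, 0.2355, 0.1389]
orientation: [[-0.114, -0.994, -0.003], [-0.994, 0.114, -0.001], [0.001, 0.003, -1.0]]
ft_force: [-0.2, 0.2, -5.0]
finger_gap: 0.572
t 5.9 pos [492.4 235.5 138.9] gap 0.572 F [-0.21  0.21 -4.98] T [-0.004 -0.017 -0.017] Ttool [0.018 0.002 0.017] Ftool [-0.19  0.22  4.98] eff [ 4.000e-02 -4.925e+01 -2.181e+01  0.000e+00  1.000e-02 -0.000e+00]
t 5.95 pos [492.5 235.5 139. ] gap 0.573 F [ 0.5   0.47 -5.69] T [-0.002 -0.009  0.078] Ttool [ 0.009  0.001 -0.078] Ftool [-0.53 -0.46  5.69] eff [ 3.000e-02 -4.896e+01 -2.168e+01  0.000e+00  1.000e-02 -0.000e+00]
t 6.0 pos [492.7 235.5 139.2] gap 0.574 F [-0.77  0.54 -4.46] T [ 0.022 -0.095  0.015] Ttool [ 0.092 -0.033 -0.015] Ftool [-0.45  0.82  4.46] eff [ 2.000e-02 -4.877e+01 -2.162e+01  0.000e+00  1.000e-02 -0.000e+00]
```

View pics/scene2.png

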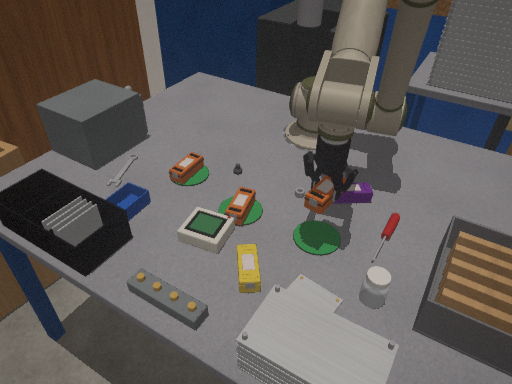

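```bash
cat >> h.py <<'E'
def avg(n=8):
    T=[];F=[]
    for i in range(n):
        optics.get_image("top"); s=telemetry.sense(); R=np.array(s["orientation"]); T.append(R.T@np.array(s["torque"])); F.append(R.T@np.array(s["ft_force"]))
    T=np.array(T);F=np.array(F); st()
    print("AVG Ttool",np.round(T.mean(0),4),"sd",np.round(T.std(0),3),"Ftool",np.round(F.mean(0),2), "Tx",np.round(T[:,0],3))
E
python3 -c "
from h import *
avg(6)"
python3 -m inch '[{"claw":4.5,"delta_pos":[0,4.5,0],"twist":0},{"claw":4.5,"delta_pos":[0,4.5,0],"twist":0},{"claw":4.5,"delta_pos":[0,0,0],"twist":0},{"claw":4.5,"delta_pos":[0,-4.5,0],"twist":0},{"claw":4.5,"delta_pos":[0,-4.5,0],"twist":0},{"claw":4.5,"delta_pos":[0,0,0],"twist":0},{"claw":4.5,"delta_pos":[0,4.5,0],"twist":0},{"claw":4.5,"delta_pos":[0,4.5,0],"twist":0},{"claw":4.5,"delta_pos":[0,0,0],"twist":0},{"claw":4.5,"delta_pos":[0,0,0],"twist":0},{"claw":4.5,"delta_pos":[0,0,0],"twist":0}]'
python3 -c "
from h import *
avg(7)"
python3 -m inch '[{"claw":4.5,"delta_pos":[0,-4.5,0],"twist":0},{"claw":4.5,"delta_pos":[0,-4.5,0],"twist":0},{"claw":4.5,"delta_pos":[0,0,0],"twist":0},{"claw":4.5,"delta_pos":[0,0,0],"twist":0},{"claw":4.5,"delta_pos":[0,0,0],"twist":0}]'
python3 -c "
from h import *
avg(7)"
```

```text
t 6.3 pos [493.1 235.6 140.2] gap 0.574 F [ 0.17  0.15 -4.04] T [-0.004 -0.022 -0.013] Ttool [0.022 0.001 0.013] Ftool [-0.17 -0.15  4.04] eff [-1.000e-02 -4.852e+01 -2.166e+01  0.000e+00  1.000e-02 -0.000e+00]
AVG Ttool [ 0.0159  0.0036 -0.0144] sd [0.019 0.024 0.032] Ftool [0.07 0.16 4.87] Tx [-0.     0.038 -0.002 -0.004  0.04   0.022]
time_s: 7.4
eef_pos: [0.4043, 0.246, 0.1406]
orientation: [[-0.114, -0.994, 0.001], [-0.994, 0.114, 0.0], [-0.0, -0.001, -1.0]]
ft_force: [1.2, -0.1, -4.7]
finger_gap: 0.572
t 7.75 pos [403.9 245.8 140.2] gap 0.578 F [-0.48 -0.28 -5.07] T [-0.014  0.037 -0.027] Ttool [-0.035  0.018  0.027] Ftool [0.33 0.44 5.07] eff [-2.000e-02 -4.078e+01 -2.034e+01  0.000e+00  1.000e-02 -0.000e+00]
AVG Ttool [ 0.0273 -0.0035  0.0186] sd [0.042 0.028 0.018] Ftool [-0.11  0.04  4.97] Tx [ 0.027  0.06   0.088 -0.031  0.043  0.038 -0.035]
time_s: 8.25
eef_pos: [0.4922, 0.2357, 0.14]
orientation: [[-0.113, -0.994, -0.002], [-0.994, 0.113, -0.0], [0.0, 0.002, -1.0]]
ft_force: [-0.0, 0.4, -5.3]
finger_gap: 0.579
t 8.6 pos [492.8 235.8 140.5] gap 0.572 F [ 0.68 -0.16 -4.61] T [0.03  0.012 0.029] Ttool [-0.015 -0.028 -0.029] Ftool [ 0.08 -0.7   4.61] eff [ 4.000e-02 -4.863e+01 -2.168e+01 -0.000e+00 -1.000e-02  0.000e+00]
AVG Ttool [-0.002  -0.0225  0.0161] sd [0.028 0.017 0.037] Ftool [-0.07  0.17  4.76] Tx [ 0.017  0.005  0.022  0.031 -0.017 -0.056 -0.015]
```

Left case: the torque about the jaw axis hardly changed between the two ends (0.03 N·m, against 0.13 expected for a loose part), so it looks quiet. I'll put it back.

```bash
python3 -m inch '[{"claw":4.5,"delta_pos":[0,0,2],"twist":0},{"claw":4.5,"delta_pos":[0,0,3],"twist":0},{"claw":4.5,"delta_pos":[0,0,3],"twist":0},{"claw":4.5,"delta_pos":[0,0,2.5],"twist":0},{"claw":4.5,"delta_pos":[0,0,1],"twist":0},{"claw":4.5,"delta_pos":[0,0,0.5],"twist":0},{"claw":4.5,"delta_pos":[0,0,0.4],"twist":0},{"claw":4.5,"delta_pos":[0,0,0.4],"twist":0},{"claw":4.5,"delta_pos":[0,0,0],"twist":0},{"claw":4.5,"delta_pos":[0,0,0],"twist":0}]'
python3 -c "
from h import *
st()"
```

```text
time_s: 9.6
eef_pos: [0.4934, 0.2357, 0.0128]
orientation: [[-0.114, -0.994, 0.001], [-0.994, 0.114, 0.0], [-0.0, -0.001, -1.0]]
ft_force: [0.5, -0.0, -4.9]
finger_gap: 0.573
t 9.6 pos [493.4 235.7  12.8] gap 0.573 F [ 0.49 -0.04 -4.88] T [ 0.002 -0.031  0.032] Ttool [ 0.03  -0.005 -0.033] Ftool [-0.01 -0.49  4.88] eff [-1.000e-02 -5.153e+01 -1.584e+01 -0.000e+00 -1.000e-02  0.000e+00]
```

```bash
python3 -m inch '[{"claw":4.5,"delta_pos":[0,0,0.1],"twist":0},{"claw":4.5,"delta_pos":[0,0,0.1],"twist":0},{"claw":4.5,"delta_pos":[0,0,0],"twist":0},{"claw":8.54,"delta_pos":[0,0,0],"twist":0},{"claw":8.54,"delta_pos":[0,0,0],"twist":0},{"claw":8.54,"delta_pos":[0,0,0],"twist":0},{"claw":8.54,"delta_pos":[0,0,0],"twist":0},{"claw":8.54,"delta_pos":[0,0,-2],"twist":0},{"claw":8.54,"delta_pos":[0,0,-3],"twist":0},{"claw":8.54,"delta_pos":[0,0,-4],"twist":0},{"claw":8.54,"delta_pos":[0,0,-4],"twist":0}]'
python3 -c "
from h import *
st();d,W,o=case_rects('scene')
for r in o: print(*r)
cv2.imwrite('pics/scene3.png',d['img'])
to(525.5,1.8,130,-77.8)"
```

```text
time_s: 10.7
eef_pos: [0.4928, 0.2356, 0.1415]
orientation: [[-0.114, -0.994, -0.001], [-0.994, 0.114, -0.0], [0.0, 0.001, -1.0]]
ft_force: [0.4, 0.6, -0.5]
finger_gap: 0.999
t 10.7 pos [492.8 235.6 141.5] gap 0.999 F [ 0.45  0.56 -0.46] T [-0.013 -0.017 -0.031] Ttool [0.018 0.011 0.031] Ftool [-0.61 -0.38  0.46] eff [  0.37 -43.52 -18.05  -0.    -1.19   0.  ]
0.95 [227, 186, 256, 223] 11.0 (array([530.3,   2.5]), array([129.8,  50.5]), 12.2, 46.1, 544)
0.74 [326, 181, 376, 202] 141.0 (array([295.9, 250.1]), array([121.9,  53.8]), -53.7, 41.2, 315)
0.73 [296, 212, 335, 248] 10.0 (array([494.6, 234.3]), array([124. ,  50.4]), -6.4, 45.8, 627)
0.68 [171, 151, 204, 185] 10.0 (array([ 463.8, -246.9]), array([123.9,  51.5]), 1.6, 46.2, 409)
0.63 [239, 241, 261, 293] 24.0 (array([708.6, 140.9]), array([122. ,  48.7]), 35.9, 42.3, 781)
t 10.8 pos [495.3 236.3 145.3] yaw -96.51 delta [22.96 -5.65  1.51] twist -18.71
```

View pics/scene3.png

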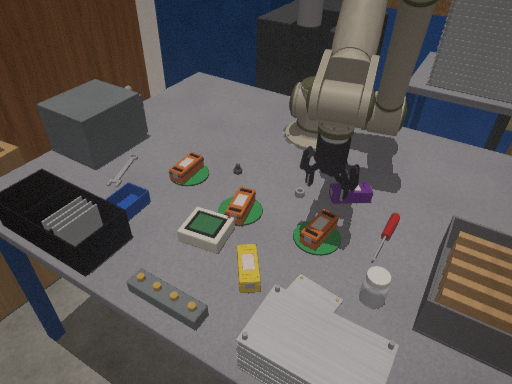

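The left case stands on its mat again at px (318,230), or (494,234) mm. I'll move to the middle case.

```bash
python3 -m inch '[{"claw":8.54,"delta_pos":[3,-0.8,0],"twist":0},{"claw":8.54,"delta_pos":[4,-1,0.3],"twist":0},{"claw":8.54,"delta_pos":[4,-1,0.3],"twist":0},{"claw":8.54,"delta_pos":[4,-1,0.3],"twist":0},{"claw":8.54,"delta_pos":[4,-1,0.3],"twist":0},{"claw":8.54,"delta_pos":[4,-0.9,0.3],"twist":0},{"claw":8.54,"delta_pos":[0,0,0],"twist":-6.3},{"claw":8.54,"delta_pos":[0,0,0],"twist":-6.2},{"claw":8.54,"delta_pos":[0,0,2],"twist":-6.2},{"claw":8.54,"delta_pos":[0,0,2],"twist":0},{"claw":8.54,"delta_pos":[0,0,0],"twist":0},{"claw":8.54,"delta_pos":[0,0,0],"twist":0}]'
python3 -c "
from h import *
to(525.5,1.8,12,-77.8)
d,W,o=case_rects('scene')
for r in o: print(*r)
cv2.imwrite('pics/scene4.png',d['img'])"
```

```text
time_s: 12.0
eef_pos: [0.5235, 0.0007, 0.0852]
orientation: [[0.211, -0.978, -0.001], [-0.978, -0.211, 0.0], [-0.0, 0.001, -1.0]]
ft_force: [0.1, 0.1, 1.0]
finger_gap: 1.001
t 12.0 pos [523.5   0.7  85.2] yaw -77.84 delta [-0.06 -0.22  7.32] twist -0.04
0.98 [329, 182, 373, 203] 141.0 (array([295.8, 249.6]), array([121.3,  54.9]), -53.9, 41.8, 463)
0.88 [301, 209, 335, 253] 11.0 (array([495.1, 234.4]), array([122.2,  50.9]), -6.0, 45.8, 640)
0.76 [226, 186, 256, 225] 11.0 (array([533.2,   3.3]), array([133.8,  50.5]), 13.0, 46.1, 545)
0.67 [238, 243, 262, 294] 24.0 (array([709.1, 141. ]), array([122.7,  50.1]), 36.0, 42.3, 817)
0.64 [169, 151, 205, 179] 10.0 (array([ 465.2, -248. ]), array([120.2,  53.6]), 0.0, 46.3, 406)
```

View pics/scene4.png

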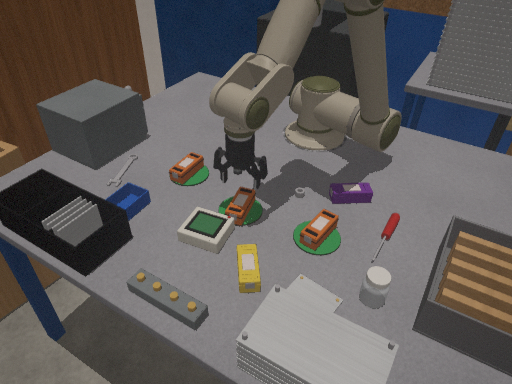

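The gripper is over the middle case at px (240,205). I'll descend, grip and lift.

```bash
python3 -m inch '[{"claw":8.54,"delta_pos":[0,-0.2,2],"twist":0},{"claw":8.54,"delta_pos":[0,0,2],"twist":0},{"claw":8.54,"delta_pos":[0,0,2],"twist":0},{"claw":8.54,"delta_pos":[0,0,1.2],"twist":0},{"claw":8.54,"delta_pos":[0,0,0],"twist":0},{"claw":4.5,"delta_pos":[0,0,0],"twist":0},{"claw":4.5,"delta_pos":[0,0,0],"twist":0},{"claw":4.5,"delta_pos":[0,0,0],"twist":0},{"claw":4.5,"delta_pos":[0,0,0],"twist":0},{"claw":4.5,"delta_pos":[0,0,0],"twist":0},{"claw":4.5,"delta_pos":[0,0,0],"twist":0}]' 80
python3 -m inch '[{"claw":4.5,"delta_pos":[0,0,-1],"twist":0},{"claw":4.5,"delta_pos":[0,0,-2.5],"twist":0},{"claw":4.5,"delta_pos":[0,0,-3],"twist":0},{"claw":4.5,"delta_pos":[0,0,-3],"twist":0},{"claw":4.5,"delta_pos":[0,0,-2.5],"twist":0},{"claw":4.5,"delta_pos":[0,0,-1],"twist":0},{"claw":4.5,"delta_pos":[0,0,0],"twist":0},{"claw":4.5,"delta_pos":[0,0,0],"twist":0},{"claw":4.5,"delta_pos":[0,0,0],"twist":0}]'
python3 -c "
from h import *
avg(7)"
```

```text
time_s: 13.2
eef_pos: [0.5261, 0.0013, 0.0146]
orientation: [[0.211, -0.978, 0.002], [-0.978, -0.211, 0.0], [0.0, -0.002, -1.0]]
ft_force: [-1.6, 2.2, 6.5]
finger_gap: 0.578
time_s: 14.1
eef_pos: [0.5248, 0.0012, 0.1419]
orientation: [[0.211, -0.978, -0.003], [-0.978, -0.211, 0.001], [-0.001, 0.003, -1.0]]
ft_force: [0.3, 0.3, -5.1]
finger_gap: 0.567
t 14.45 pos [525.5   1.1 143.1] gap 0.569 F [ 0.17 -0.05 -4.78] T [-0.022  0.02   0.038] Ttool [-0.024  0.017 -0.037] Ftool [ 0.08 -0.16  4.78] eff [-1.000e-02 -4.623e+01 -2.136e+01 -0.000e+00  0.000e+00  0.000e+00]
AVG Ttool [-0.005   0.004   0.0021] sd [0.028 0.011 0.027] Ftool [ 0.35 -0.14  4.86] Tx [ 0.023 -0.043 -0.01  -0.01   0.046 -0.017 -0.024]
```

```bash
python3 -m inch '[{"claw":4.5,"delta_pos":[0,4.5,0],"twist":0},{"claw":4.5,"delta_pos":[0,4.5,0],"twist":0},{"claw":4.5,"delta_pos":[0,0,0],"twist":0},{"claw":4.5,"delta_pos":[0,-4.5,0],"twist":0},{"claw":4.5,"delta_pos":[0,-4.5,0],"twist":0},{"claw":4.5,"delta_pos":[0,0,0],"twist":0},{"claw":4.5,"delta_pos":[0,4.5,0],"twist":0},{"claw":4.5,"delta_pos":[0,4.5,0],"twist":0},{"claw":4.5,"delta_pos":[0,0,0],"twist":0},{"claw":4.5,"delta_pos":[0,0,0],"twist":0},{"claw":4.5,"delta_pos":[0,0,0],"twist":0}]'
python3 -c "
from h import *
avg(8)"
python3 -m inch '[{"claw":4.5,"delta_pos":[0,-4.5,0],"twist":0},{"claw":4.5,"delta_pos":[0,-4.5,0],"twist":0},{"claw":4.5,"delta_pos":[0,0,0],"twist":0},{"claw":4.5,"delta_pos":[0,0,0],"twist":0},{"claw":4.5,"delta_pos":[0,0,0],"twist":0}]'
python3 -c "
from h import *
avg(8)"
```

```text
time_s: 15.55
eef_pos: [0.4386, -0.0181, 0.1437]
orientation: [[0.211, -0.978, 0.002], [-0.978, -0.211, -0.0], [0.001, -0.002, -1.0]]
ft_force: [0.7, 0.2, -4.3]
finger_gap: 0.571
t 15.95 pos [437.7 -17.8 143.2] gap 0.573 F [ 0.95  0.5  -4.5 ] T [-0.034 -0.03   0.001] Ttool [ 0.022  0.04  -0.001] Ftool [-0.29 -1.03  4.5 ] eff [ 1.000e-02 -3.691e+01 -1.991e+01 -0.000e+00 -0.000e+00  0.000e+00]
AVG Ttool [ 0.0125  0.0126 -0.0155] sd [0.03  0.034 0.031] Ftool [-0.15  0.07  4.75] Tx [-0.022 -0.003 -0.031  0.02   0.027  0.014  0.072  0.022]
time_s: 16.45
eef_pos: [0.5248, 0.0011, 0.143]
orientation: [[0.211, -0.978, -0.001], [-0.978, -0.211, 0.0], [-0.0, 0.001, -1.0]]
ft_force: [-0.6, 0.4, -4.5]
finger_gap: 0.572
t 16.85 pos [525.4   1.  143.5] gap 0.572 F [-0.95 -0.48 -4.09] T [-0.038 -0.016  0.021] Ttool [ 0.007  0.041 -0.021] Ftool [0.27 1.03 4.09] eff [-2.000e-02 -4.636e+01 -2.139e+01 -0.000e+00  0.000e+00 -0.000e+00]
AVG Ttool [ 0.0111  0.0035 -0.0044] sd [0.03  0.031 0.026] Ftool [0.02 0.19 4.83] Tx [ 0.013  0.043  0.017 -0.025  0.039 -0.045  0.04   0.007]
```

Middle case: no torque shift at all (0.0125 against 0.011), so it also reads quiet. I'll put it back.

```bash
python3 -m inch '[{"claw":4.5,"delta_pos":[0,0,2],"twist":0},{"claw":4.5,"delta_pos":[0,0,3],"twist":0},{"claw":4.5,"delta_pos":[0,0,3],"twist":0},{"claw":4.5,"delta_pos":[0,0,2.5],"twist":0},{"claw":4.5,"delta_pos":[0,0,1],"twist":0},{"claw":4.5,"delta_pos":[0,0,0.5],"twist":0},{"claw":4.5,"delta_pos":[0,0,0.4],"twist":0},{"claw":4.5,"delta_pos":[0,0,0.4],"twist":0},{"claw":4.5,"delta_pos":[0,0,0.1],"twist":0},{"claw":4.5,"delta_pos":[0,0,0.1],"twist":0},{"claw":4.5,"delta_pos":[0,0,0],"twist":0}]'
python3 -c "
from h import *
st()"
```

```text
time_s: 17.95
eef_pos: [0.5258, 0.001, 0.0147]
orientation: [[0.211, -0.978, 0.001], [-0.978, -0.211, -0.0], [0.001, -0.001, -1.0]]
ft_force: [-2.8, 0.4, 5.8]
finger_gap: 0.575
t 17.95 pos [525.8   1.   14.7] gap 0.575 F [-2.76  0.39  5.76] T [ 0.147  0.537 -0.027] Ttool [-0.494 -0.257  0.027] Ftool [-0.96  2.6  -5.77] eff [ 6.000e-02 -4.492e+01 -1.492e+01  1.000e-02 -8.000e-01  1.000e-02]
```

```bash
python3 -m inch '[{"claw":8.54,"delta_pos":[0,0,0],"twist":0},{"claw":8.54,"delta_pos":[0,0,0],"twist":0},{"claw":8.54,"delta_pos":[0,0,0],"twist":0},{"claw":8.54,"delta_pos":[0,0,0],"twist":0},{"claw":8.54,"delta_pos":[0,0,-2],"twist":0},{"claw":8.54,"delta_pos":[0,0,-3],"twist":0},{"claw":8.54,"delta_pos":[0,0,-4],"twist":0},{"claw":8.54,"delta_pos":[0,0,-4],"twist":0},{"claw":8.54,"delta_pos":[0,0,0],"twist":0}]'
python3 -c "
from h import *
st();d,W,o=case_rects('scene')
for r in o: print(*r)
cv2.imwrite('pics/scene5.png',d['img'])
to(461,-247,130,-87.8)"
```

```text
time_s: 18.85
eef_pos: [0.5278, 0.0007, 0.1482]
orientation: [[0.211, -0.977, 0.01], [-0.977, -0.211, -0.002], [0.004, -0.009, -1.0]]
ft_force: [-0.0, -0.7, -0.8]
finger_gap: 1.003
t 18.85 pos [527.8   0.7 148.2] gap 1.003 F [-0.01 -0.7  -0.78] T [-0.028  0.008  0.087] Ttool [-0.013  0.025 -0.088] Ftool [0.68 0.16 0.78] eff [ 4.000e-02 -4.489e+01 -2.073e+01 -1.000e-02  8.800e-01  0.000e+00]
0.89 [170, 151, 204, 182] 10.0 (array([ 464.5, -246.8]), array([123.8,  50.5]), 0.6, 45.9, 390)
0.82 [236, 242, 263, 295] 24.0 (array([709.1, 140.9]), array([126.,  50.]), 36.0, 42.2, 799)
0.75 [300, 210, 338, 248] 11.0 (array([495. , 234.4]), array([124.3,  50.9]), -7.0, 45.7, 658)
0.75 [223, 185, 254, 222] 11.0 (array([530.7,   0.7]), array([136.4,  50.8]), 12.4, 45.9, 553)
0.64 [327, 179, 373, 202] 141.0 (array([295.5, 249.9]), array([122. ,  55.1]), -52.9, 41.7, 469)
t 18.95 pos [525.6   1.1 143.7] yaw -77.83 delta [22.89 11.55  1.36] twist 9.97
```

View pics/scene5.png

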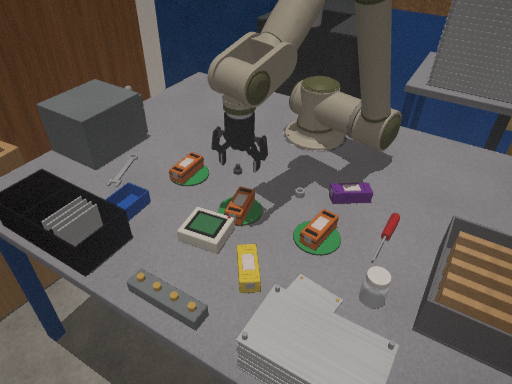

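The middle case is back on its mat at px (240,205). The right case is next, at px (187,167).

```bash
python3 -m inch '[{"claw":8.54,"delta_pos":[2.9,1.5,0],"twist":0},{"claw":8.54,"delta_pos":[4,2,0.3],"twist":0},{"claw":8.54,"delta_pos":[4,2,0.3],"twist":0},{"claw":8.54,"delta_pos":[4,2,0.3],"twist":0},{"claw":8.54,"delta_pos":[4,2,0.3],"twist":0},{"claw":8.54,"delta_pos":[4,2,0.3],"twist":0},{"claw":8.54,"delta_pos":[0,0,1],"twist":5},{"claw":8.54,"delta_pos":[0,0,2],"twist":5},{"claw":8.54,"delta_pos":[0,0,1.3],"twist":0},{"claw":8.54,"delta_pos":[0,0,0],"twist":0},{"claw":8.54,"delta_pos":[0,0,0],"twist":0}]'
python3 -c "
from h import *
to(461.5,-247,13,-87.8)
d,W,o=case_rects('scene')
for r in o: print(*r)
cv2.imwrite('pics/scene6.png',d['img'])"
```

```text
time_s: 20.05
eef_pos: [0.4612, -0.2468, 0.0847]
orientation: [[0.038, -0.999, -0.001], [-0.999, -0.038, 0.001], [-0.001, 0.001, -1.0]]
ft_force: [0.3, -0.3, -0.0]
finger_gap: 0.996
t 20.05 pos [ 461.2 -246.8   84.7] yaw -87.81 delta [ 0.03 -0.04  7.16] twist -0.01
0.9 [224, 185, 257, 225] 11.0 (array([5.289e+02, 1.000e-01]), array([131.5,  52.1]), 12.8, 46.1, 542)
0.82 [300, 208, 335, 249] 11.0 (array([495.2, 234.5]), array([123. ,  50.5]), -6.8, 45.8, 653)
0.65 [168, 153, 204, 184] 10.0 (array([ 463.4, -248.8]), array([123.7,  53.6]), 1.8, 46.0, 417)
0.6 [239, 241, 264, 294] 24.0 (array([709.7, 141.4]), array([122.8,  49.9]), 36.0, 42.2, 818)
```

View pics/scene6.png

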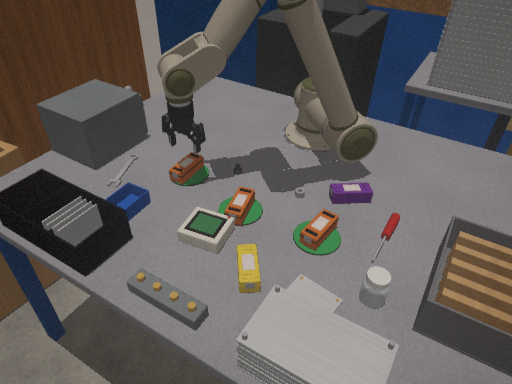

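The fingers straddle the right case at px (187,168). I'll descend, grip and lift.

```bash
python3 -m inch '[{"claw":8.54,"delta_pos":[0,0,2],"twist":0},{"claw":8.54,"delta_pos":[0,0,2],"twist":0},{"claw":8.54,"delta_pos":[0,0,2],"twist":0},{"claw":8.54,"delta_pos":[0,0,1.2],"twist":0},{"claw":8.54,"delta_pos":[0,0,0],"twist":0},{"claw":4.5,"delta_pos":[0,0,0],"twist":0},{"claw":4.5,"delta_pos":[0,0,0],"twist":0},{"claw":4.5,"delta_pos":[0,0,0],"twist":0},{"claw":4.5,"delta_pos":[0,0,0],"twist":0},{"claw":4.5,"delta_pos":[0,0,0],"twist":0},{"claw":4.5,"delta_pos":[0,0,0],"twist":0}]' 80
python3 -m inch '[{"claw":4.5,"delta_pos":[0,0,-1],"twist":0},{"claw":4.5,"delta_pos":[0,0,-2.5],"twist":0},{"claw":4.5,"delta_pos":[0,0,-3],"twist":0},{"claw":4.5,"delta_pos":[0,0,-3],"twist":0},{"claw":4.5,"delta_pos":[0,0,-2.5],"twist":0},{"claw":4.5,"delta_pos":[0,0,-1],"twist":0},{"claw":4.5,"delta_pos":[0,0,0],"twist":0},{"claw":4.5,"delta_pos":[0,0,0],"twist":0},{"claw":4.5,"delta_pos":[0,0,0],"twist":0}]'
python3 -c "
from h import *
avg(7)"
python3 -m inch '[{"claw":4.5,"delta_pos":[0,4.5,0],"twist":0},{"claw":4.5,"delta_pos":[0,4.5,0],"twist":0},{"claw":4.5,"delta_pos":[0,0,0],"twist":0},{"claw":4.5,"delta_pos":[0,-4.5,0],"twist":0},{"claw":4.5,"delta_pos":[0,-4.5,0],"twist":0},{"claw":4.5,"delta_pos":[0,0,0],"twist":0},{"claw":4.5,"delta_pos":[0,4.5,0],"twist":0},{"claw":4.5,"delta_pos":[0,4.5,0],"twist":0},{"claw":4.5,"delta_pos":[0,0,0],"twist":0},{"claw":4.5,"delta_pos":[0,0,0],"twist":0},{"claw":4.5,"delta_pos":[0,0,0],"twist":0}]'
python3 -c "
from h import *
avg(8)"
python3 -m inch '[{"claw":4.5,"delta_pos":[0,-4.5,0],"twist":0},{"claw":4.5,"delta_pos":[0,-4.5,0],"twist":0},{"claw":4.5,"delta_pos":[0,0,0],"twist":0},{"claw":4.5,"delta_pos":[0,0,0],"twist":0},{"claw":4.5,"delta_pos":[0,0,0],"twist":0}]'
python3 -c "
from h import *
avg(8)"
```

```text
time_s: 21.25
eef_pos: [0.4619, -0.2475, 0.0147]
orientation: [[0.038, -0.999, 0.002], [-0.999, -0.038, -0.002], [0.002, -0.002, -1.0]]
ft_force: [-1.1, -0.4, 7.3]
finger_gap: 0.573
time_s: 22.15
eef_pos: [0.4609, -0.2466, 0.1419]
orientation: [[0.038, -0.999, -0.002], [-0.999, -0.038, 0.002], [-0.002, 0.002, -1.0]]
ft_force: [0.3, -0.6, -5.6]
finger_gap: 0.569
t 22.5 pos [ 461.4 -247.   143.1] gap 0.569 F [-0.38  0.35 -4.77] T [ 0.011 -0.037  0.028] Ttool [ 0.037 -0.009 -0.028] Ftool [-0.36  0.37  4.77] eff [-1.000e-02 -4.618e+01 -2.142e+01 -0.000e+00  1.000e-02  0.000e+00]
AVG Ttool [ 0.0147  0.0043 -0.0012] sd [0.02  0.039 0.028] Ftool [-0.15 -0.03  4.91] Tx [ 0.019  0.015 -0.024  0.004  0.039  0.013  0.037]
time_s: 23.6
eef_pos: [0.3722, -0.2508, 0.1436]
orientation: [[0.038, -0.999, 0.001], [-0.999, -0.038, -0.001], [0.001, -0.001, -1.0]]
ft_force: [0.1, -0.1, -5.3]
finger_gap: 0.572
t 24.0 pos [ 371.7 -250.4  143.2] gap 0.572 F [-0.45  0.23 -5.1 ] T [-0.021  0.056 -0.044] Ttool [-0.057  0.019  0.044] Ftool [-0.25  0.44  5.1 ] eff [  0.04 -38.16 -20.16  -0.     0.     0.  ]
AVG Ttool [0.0147 0.006  0.0034] sd [0.035 0.041 0.021] Ftool [-0.18  0.16  5.08] Tx [ 0.047  0.002 -0.     0.006  0.037  0.065  0.019 -0.057]
time_s: 24.5
eef_pos: [0.4607, -0.2468, 0.1431]
orientation: [[0.038, -0.999, -0.001], [-0.999, -0.038, 0.001], [-0.001, 0.001, -1.0]]
ft_force: [-0.3, -0.4, -4.3]
finger_gap: 0.571
t 24.9 pos [ 461.2 -247.1  143.4] gap 0.572 F [-0.37  0.02 -5.7 ] T [-0.003  0.005 -0.014] Ttool [-0.005  0.003  0.014] Ftool [-0.04  0.37  5.7 ] eff [-4.000e-02 -4.631e+01 -2.145e+01 -0.000e+00  1.000e-02 -0.000e+00]
AVG Ttool [-0.0005  0.0163  0.0003] sd [0.025 0.02  0.036] Ftool [-0.   -0.06  5.18] Tx [ 0.025 -0.02  -0.005 -0.049  0.038  0.012 -0.    -0.005]
```

No case shows a torque shift after its shake, which contradicts the premise that one of them rattles. I won't guess. The right case is still in hand, so I'll jerk it harder and read more signals, including the wrist joint efforts at full precision.

```bash
cat >> h.py <<'E'
def avg2(n=6):
    T=[];E=[]
    for i in range(n):
        optics.get_image("top"); s=telemetry.sense(); R=np.array(s["orientation"]); T.append(R.T@np.array(s["torque"])); E.append(s["joint_efforts"])
    T=np.array(T);E=np.array(E)
    print("t",round(float(s["time_s"]),2),"pos",np.round(np.array(s["eef_pos"])*1000,1),"T",np.round(T.mean(0),3),"E5",np.round(E[:,4],4).tolist(),"E46",np.round(E.mean(0)[[3,5]],4), "R2",np.round(R[:,2],4))
E
python3 -m inch '[{"claw":4.5,"delta_pos":[0,5,0],"twist":0},{"claw":4.5,"delta_pos":[0,5,0],"twist":0},{"claw":4.5,"delta_pos":[0,-5,0],"twist":0},{"claw":4.5,"delta_pos":[0,-5,0],"twist":0},{"claw":4.5,"delta_pos":[0,5,0],"twist":0},{"claw":4.5,"delta_pos":[0,5,0],"twist":0},{"claw":4.5,"delta_pos":[0,5,0],"twist":0},{"claw":4.5,"delta_pos":[0,0,0],"twist":0}]'
python3 -c "
from h import *
avg2(8)"
python3 -m inch '[{"claw":4.5,"delta_pos":[0,-5,0],"twist":0},{"claw":4.5,"delta_pos":[0,-5,0],"twist":0},{"claw":4.5,"delta_pos":[0,-5,0],"twist":0},{"claw":4.5,"delta_pos":[0,0,0],"twist":0}]'
python3 -c "
from h import *
avg2(8)"
```

```text
time_s: 25.7
eef_pos: [0.3073, -0.2516, 0.143]
orientation: [[0.034, -0.999, -0.003], [-0.999, -0.034, 0.002], [-0.002, 0.003, -1.0]]
ft_force: [0.8, 0.3, -6.0]
finger_gap: 0.57
t 26.1 pos [ 312.1 -252.6  143.2] T [0.006 0.01  0.001] E5 [0.1941, 0.124, 0.0561, 0.0204, 0.0054, 0.0002, -0.0008, -0.0004] E46 [-0.0523 -0.0513] R2 [ 0.  0. -1.]
time_s: 26.5
eef_pos: [0.4666, -0.2465, 0.1427]
orientation: [[0.042, -0.999, 0.003], [-0.999, -0.042, -0.001], [0.001, -0.003, -1.0]]
ft_force: [-0.6, -0.4, -4.4]
finger_gap: 0.573
t 26.9 pos [ 460.8 -247.2  143.5] T [-0.012 -0.004 -0.001] E5 [-0.1792, -0.106, -0.0463, -0.0149, -0.0011, 0.0041, 0.0057, 0.0058] E46 [0.0501 0.0376] R2 [ 0. -0. -1.]
```

Right case, even with the harder jerks: the wrist effort settles at 0.000 and 0.006 N·m for the two ends, so it's quiet. The left case's readings did change a little at the same pose (effort 0.01 → −0.01, torque 0.027 → −0.002), so I'll shake that one again harder. First the right case goes back on its mat.

```bash
python3 -m inch '[{"claw":4.5,"delta_pos":[0,0,2],"twist":0},{"claw":4.5,"delta_pos":[0,0,3],"twist":0},{"claw":4.5,"delta_pos":[0,0,3],"twist":0},{"claw":4.5,"delta_pos":[0,0,2.5],"twist":0},{"claw":4.5,"delta_pos":[0,0,1],"twist":0},{"claw":4.5,"delta_pos":[0,0,0.5],"twist":0},{"claw":4.5,"delta_pos":[0,0,0.4],"twist":0},{"claw":4.5,"delta_pos":[0,0,0.4],"twist":0},{"claw":4.5,"delta_pos":[0,0,0.1],"twist":0},{"claw":4.5,"delta_pos":[0,0,0],"twist":0}]'
python3 -c "
from h import *
st()"
python3 -m inch '[{"claw":8.54,"delta_pos":[0,0,0],"twist":0},{"claw":8.54,"delta_pos":[0,0,0],"twist":0},{"claw":8.54,"delta_pos":[0,0,0],"twist":0},{"claw":8.54,"delta_pos":[0,0,-2],"twist":0},{"claw":8.54,"delta_pos":[0,0,-3],"twist":0},{"claw":8.54,"delta_pos":[0,0,-4],"twist":0},{"claw":8.54,"delta_pos":[0,0,-3],"twist":0}]'
python3 -c "
from h import *
st();d,W,o=case_rects('scene')
for r in o: print(*r)
cv2.imwrite('pics/scene7.png',d['img'])
to(494,235.5,130,-96.7)"
```

```text
time_s: 27.9
eef_pos: [0.4616, -0.2472, 0.0148]
orientation: [[0.038, -0.999, 0.001], [-0.999, -0.038, -0.001], [0.001, -0.001, -1.0]]
ft_force: [0.3, -1.0, -5.5]
finger_gap: 0.571
t 27.9 pos [ 461.6 -247.2   14.8] gap 0.571 F [ 0.32 -1.   -5.53] T [ 0.016 -0.011  0.   ] Ttool [ 0.011 -0.015 -0.   ] Ftool [ 1.01 -0.28  5.54] eff [-3.000e-02 -4.951e+01 -1.515e+01 -1.000e-02 -1.000e-02  0.000e+00]
time_s: 28.6
eef_pos: [0.4617, -0.2472, 0.1367]
orientation: [[0.038, -0.999, 0.002], [-0.999, -0.038, -0.001], [0.001, -0.002, -1.0]]
ft_force: [0.2, 0.4, -0.1]
finger_gap: 1.0
t 28.6 pos [ 461.7 -247.2  136.7] gap 1.0 F [ 0.21  0.36 -0.14] T [-0.016  0.006 -0.029] Ttool [-0.007  0.016  0.029] Ftool [-0.35 -0.23  0.14] eff [  0.24 -42.06 -18.28  -0.    -0.73   0.  ]
0.96 [168, 149, 203, 183] 10.0 (array([ 463.1, -246.9]), array([125.4,  52.5]), 0.3, 46.0, 411)
0.78 [238, 240, 262, 293] 24.0 (array([709.3, 141.2]), array([124.5,  50.2]), 36.1, 42.2, 815)
0.66 [329, 180, 373, 203] 141.0 (array([297.2, 249. ]), array([117.9,  50.5]), -56.8, 41.6, 422)
0.61 [301, 208, 335, 248] 11.0 (array([496.2, 234.2]), array([120.7,  51.2]), -6.2, 45.8, 634)
t 28.7 pos [ 462.9 -248.2  138.5] yaw -87.81 delta [-48.22  -4.95   0.6 ] twist 8.89
```

View pics/scene7.png

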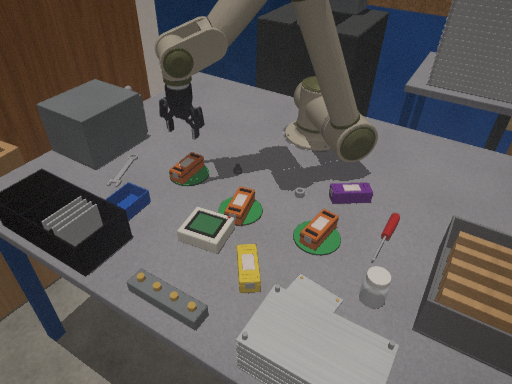

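All three cases stand on their mats at px (187,168), (240,205) and (318,230). I'll go back to the left case for a harder shake.

```bash
python3 -m inch '[{"claw":8.54,"delta_pos":[-3.2,-0.3,0],"twist":0},{"claw":8.54,"delta_pos":[-4.5,-0.5,0],"twist":0},{"claw":8.54,"delta_pos":[-4.5,-0.5,0],"twist":0},{"claw":8.54,"delta_pos":[-4.5,-0.5,0],"twist":0},{"claw":8.54,"delta_pos":[-4.5,-0.4,0],"twist":0},{"claw":8.54,"delta_pos":[-4.5,-0.4,0],"twist":0},{"claw":8.54,"delta_pos":[-4.5,-0.5,0],"twist":0},{"claw":8.54,"delta_pos":[-4.5,-0.5,0],"twist":0},{"claw":8.54,"delta_pos":[-4.5,-0.5,0],"twist":0},{"claw":8.54,"delta_pos":[-4.5,-0.5,0],"twist":0},{"claw":8.54,"delta_pos":[-4.5,-0.4,0],"twist":4.4},{"claw":8.54,"delta_pos":[0,0,2],"twist":4.4},{"claw":8.54,"delta_pos":[0,0,3],"twist":0},{"claw":8.54,"delta_pos":[0,0,0],"twist":0},{"claw":8.54,"delta_pos":[0,0,0],"twist":0}]'
python3 -c "
from h import *
to(494,235.5,13,-96.7)"
```

```text
time_s: 30.2
eef_pos: [0.4931, 0.2364, 0.0844]
orientation: [[-0.115, -0.993, -0.001], [-0.993, 0.115, -0.0], [0.0, 0.001, -1.0]]
ft_force: [0.0, -0.7, -0.3]
finger_gap: 1.002
t 30.2 pos [493.1 236.4  84.4] yaw -96.63 delta [ 0.07 -0.11  7.14] twist 0.07
```

```bash
python3 -m inch '[{"claw":8.54,"delta_pos":[0,-0.1,2],"twist":0},{"claw":8.54,"delta_pos":[0,0,2],"twist":0},{"claw":8.54,"delta_pos":[0,0,2],"twist":0},{"claw":8.54,"delta_pos":[0,0,1.1],"twist":0},{"claw":8.54,"delta_pos":[0,0,0],"twist":0},{"claw":4.5,"delta_pos":[0,0,0],"twist":0},{"claw":4.5,"delta_pos":[0,0,0],"twist":0},{"claw":4.5,"delta_pos":[0,0,0],"twist":0},{"claw":4.5,"delta_pos":[0,0,0],"twist":0},{"claw":4.5,"delta_pos":[0,0,0],"twist":0}]' 80
python3 -m inch '[{"claw":4.5,"delta_pos":[0,0,-1],"twist":0},{"claw":4.5,"delta_pos":[0,0,-2.5],"twist":0},{"claw":4.5,"delta_pos":[0,0,-3],"twist":0},{"claw":4.5,"delta_pos":[0,0,-3],"twist":0},{"claw":4.5,"delta_pos":[0,0,-2.5],"twist":0},{"claw":4.5,"delta_pos":[0,0,-1],"twist":0},{"claw":4.5,"delta_pos":[0,0,0],"twist":0}]'
python3 -c "
from h import *
avg2(8)"
python3 -m inch '[{"claw":4.5,"delta_pos":[0,5,0],"twist":0},{"claw":4.5,"delta_pos":[0,5,0],"twist":0},{"claw":4.5,"delta_pos":[0,-5,0],"twist":0},{"claw":4.5,"delta_pos":[0,-5,0],"twist":0},{"claw":4.5,"delta_pos":[0,5,0],"twist":0},{"claw":4.5,"delta_pos":[0,5,0],"twist":0},{"claw":4.5,"delta_pos":[0,5,0],"twist":0},{"claw":4.5,"delta_pos":[0,0,0],"twist":0}]'
python3 -c "
from h import *
avg2(8)"
python3 -m inch '[{"claw":4.5,"delta_pos":[0,-5,0],"twist":0},{"claw":4.5,"delta_pos":[0,-5,0],"twist":0},{"claw":4.5,"delta_pos":[0,-5,0],"twist":0},{"claw":4.5,"delta_pos":[0,0,0],"twist":0}]'
python3 -c "
from h import *
avg2(8)"
```

```text
time_s: 31.2
eef_pos: [0.4947, 0.2364, 0.0147]
orientation: [[-0.115, -0.993, 0.002], [-0.993, 0.115, 0.0], [-0.001, -0.002, -1.0]]
ft_force: [-0.7, -2.3, 6.5]
finger_gap: 0.574
time_s: 31.9
eef_pos: [0.4943, 0.2365, 0.1444]
orientation: [[-0.115, -0.993, 0.002], [-0.993, 0.115, 0.001], [-0.001, -0.002, -1.0]]
ft_force: [0.2, -0.8, -5.2]
finger_gap: 0.571
t 32.3 pos [493.9 236.3 142.6] T [-0.005 -0.008 -0.009] E5 [0.0852, 0.0112, 0.0009, 0.0037, 0.0058, 0.0061, 0.0048, 0.0032] E46 [ 0.0005 -0.    ] R2 [-1.3e-03 -3.0e-04 -1.0e+00]
time_s: 33.1
eef_pos: [0.3386, 0.2535, 0.1426]
orientation: [[-0.113, -0.994, -0.007], [-0.994, 0.113, -0.002], [0.002, 0.006, -1.0]]
ft_force: [1.6, -0.3, -4.5]
finger_gap: 0.576
t 33.5 pos [345.8 253.6 143.2] T [ 0.052 -0.021 -0.001] E5 [0.4198, 0.274, 0.1532, 0.091, 0.0628, 0.0329, 0.0124, 0.0131] E46 [0.0514 0.024 ] R2 [ 1.e-04  0.e+00 -1.e+00]
time_s: 33.9
eef_pos: [0.5003, 0.2349, 0.1425]
orientation: [[-0.119, -0.993, 0.004], [-0.993, 0.119, 0.0], [-0.001, -0.004, -1.0]]
ft_force: [-0.6, 1.4, -5.7]
finger_gap: 0.57
t 34.3 pos [493.5 236.7 143.6] T [-0.018  0.013 -0.005] E5 [-0.2958, -0.2238, -0.1187, -0.0569, -0.0237, -0.0053, 0.0055, 0.0119] E46 [-0.0447 -0.0172] R2 [ 0.  0. -1.]
```

```bash
cat >> h.py <<'E'
def tx(n=10):
    T=[];F=[];E=[]
    for i in range(n):
        optics.get_image("top"); s=telemetry.sense(); R=np.array(s["orientation"]); T.append((R.T@np.array(s["torque"]))[0]);F.append((R.T@np.array(s["ft_force"]))[1]);E.append(s["joint_efforts"][4])
    print("t",round(float(s["time_s"]),2),"Tx",np.round(T,3).tolist(),"mean",np.mean(T).round(4),"second half",np.mean(T[n//2:]).round(4),"Fy",np.round(F,1).tolist(),"E5",np.round(E,3).tolist())
E
python3 -c "
from h import *
tx(8)"
python3 -m inch '[{"claw":4.5,"delta_pos":[0,5,0],"twist":0},{"claw":4.5,"delta_pos":[0,5,0],"twist":0},{"claw":4.5,"delta_pos":[0,5,0],"twist":0}]'
python3 -c "
from h import *
tx(16)"
```

```text
t 34.7 Tx [0.064, 0.017, 0.054, 0.051, 0.026, 0.089, 0.013, 0.107] mean 0.0528 second half 0.059 Fy [0.5, 0.5, 0.1, 0.3, -0.2, 0.2, 0.3, -0.6] E5 [0.015, 0.029, 0.041, 0.039, 0.037, 0.037, 0.036, 0.036]
time_s: 35.0
eef_pos: [0.3433, 0.2536, 0.1432]
orientation: [[-0.116, -0.993, -0.0], [-0.993, 0.116, 0.0], [-0.0, 0.0, -1.0]]
ft_force: [0.6, 1.2, -3.8]
finger_gap: 0.57
t 35.8 Tx [-0.408, 0.081, 0.139, 0.142, 0.047, 0.072, -0.012, 0.036, 0.092, -0.018, 0.0, 0.021, 0.02, 0.068, -0.007, 0.057] mean 0.0206 second half 0.0292 Fy [11.6, 0.1, -0.7, -0.2, -0.5, -0.8, -0.0, -0.1, 0.9, 0.5, -0.4, -1.0, 0.2, -0.4, -0.9, -0.1] E5 [-2.607, -0.16, 0.422, 0.268, 0.152, 0.092, 0.065, 0.037, 0.014, 0.015, 0.016, 0.018, 0.018, 0.018, 0.019, 0.019]
```

The left case now reads 0.055 N·m of static torque at a pose where it read −0.005 before. The wrist effort also drifted from 0.012 to 0.037 while the arm stood still, which means mass is shifting inside. One more jerk to confirm before I take it anywhere near the scanner.

```bash
python3 -m inch '[{"claw":4.5,"delta_pos":[0,-5,0],"twist":0},{"claw":4.5,"delta_pos":[0,-5,0],"twist":0},{"claw":4.5,"delta_pos":[0,-5,0],"twist":0}]'
python3 -c "
from h import *
tx(16)"
python3 -m inch '[{"claw":4.5,"delta_pos":[0,5,0],"twist":0},{"claw":4.5,"delta_pos":[0,5,0],"twist":0},{"claw":4.5,"delta_pos":[0,-5,0],"twist":0},{"claw":4.5,"delta_pos":[0,-5,0],"twist":0}]'
python3 -c "
from h import *
tx(16)"
```

```text
time_s: 36.1
eef_pos: [0.4959, 0.2361, 0.1434]
orientation: [[-0.115, -0.993, 0.0], [-0.993, 0.115, 0.0], [-0.0, -0.0, -1.0]]
ft_force: [1.1, 0.9, -3.9]
finger_gap: 0.57
t 36.9 Tx [0.262, -0.146, -0.155, -0.077, -0.084, -0.023, -0.018, 0.019, 0.053, 0.01, -0.0, 0.003, 0.084, 0.042, 0.044, 0.079] mean 0.0058 second half 0.0393 Fy [-5.8, 1.2, 1.5, 0.6, 0.6, -0.0, 0.2, 0.7, -0.1, -0.1, 0.8, -0.3, -0.6, 0.0, -0.4, -0.5] E5 [2.515, 0.581, -0.304, -0.218, -0.115, -0.054, -0.022, -0.004, 0.007, 0.013, 0.017, 0.029, 0.042, 0.041, 0.039, 0.038]
time_s: 37.3
eef_pos: [0.4907, 0.2365, 0.1426]
orientation: [[-0.113, -0.994, -0.005], [-0.994, 0.113, -0.001], [0.002, 0.005, -1.0]]
ft_force: [3.0, 0.9, -1.8]
finger_gap: 0.57
t 38.1 Tx [0.374, 0.115, -0.124, -0.117, -0.073, -0.108, -0.025, -0.087, -0.074, -0.028, -0.095, -0.069, -0.02, -0.037, 0.004, -0.047] mean -0.0256 second half -0.0457 Fy [-7.6, -1.9, 0.7, 0.4, -0.6, 0.3, 0.8, -0.0, 0.1, -0.5, 0.1, -0.5, 0.3, 0.2, -0.4, -0.5] E5 [2.798, 0.546, -0.343, -0.238, -0.145, -0.097, -0.07, -0.05, -0.046, -0.046, -0.046, -0.046, -0.046, -0.046, -0.046, -0.046]
```

At the same pose the settled wrist effort was +0.038 after one jerk and −0.046 after the next, with torque +0.05 and −0.05 N·m. The left case is the one that rattles. Next I'll get the move to the scanner.

```bash
python3 -c "
from h import *
for cam in('top','scene'):
    d=optics.get_image(cam);W=cloud(d)
    for o in optics.outline_of(cam,'scanner')[:1]: print(rect(W,o['pixels'],.03,.055))
    for o in optics.pinpoint(cam,'window')[:1]:
        u,v=o['pixel'];print(o['conf'],W[int(round(v)),int(round(u))])
to(652,-24,153,-96.7)"
```

```text
(array([647.6, -25.9]), array([119.9, 119.6]), -81.6, 40.2, 1066)
0.93 [ 0.66037484 -0.0208034   0.04138609]
(array([655.5, -25.7]), array([121. , 112.5]), -82.0, 40.6, 1376)
0.78 [ 0.64896941 -0.03976225  0.04243255]
t 38.4 pos [494.1 236.4 143.3] yaw -96.63 delta [ 24.05 -18.69  -0.97] twist 0.07
```

```bash
python3 -m inch '[{"claw":4.5,"delta_pos":[1,-0.8,-0.2],"twist":0},{"claw":4.5,"delta_pos":[2,-1.6,-0.2],"twist":0},{"claw":4.5,"delta_pos":[2.5,-1.9,-0.2],"twist":0},{"claw":4.5,"delta_pos":[2.5,-1.9,-0.2],"twist":0},{"claw":4.5,"delta_pos":[2.5,-1.9,-0.2],"twist":0},{"claw":4.5,"delta_pos":[2.5,-1.9,0],"twist":0},{"claw":4.5,"delta_pos":[2.5,-1.9,0],"twist":0},{"claw":4.5,"delta_pos":[2.5,-1.9,0],"twist":0},{"claw":4.5,"delta_pos":[2.5,-1.9,0],"twist":0},{"claw":4.5,"delta_pos":[2.0,-1.6,0],"twist":0},{"claw":4.5,"delta_pos":[1.0,-0.9,0],"twist":0},{"claw":4.5,"delta_pos":[0.6,-0.5,0],"twist":0},{"claw":4.5,"delta_pos":[0,0,0],"twist":0},{"claw":4.5,"delta_pos":[0,0,0],"twist":0},{"claw":4.5,"delta_pos":[0,0,0],"twist":0},{"claw":4.5,"delta_pos":[0,0,0],"twist":0},{"claw":4.5,"delta_pos":[0,0,0],"twist":0}]'
python3 -c "
from h import *
st();to(652,-24,153,-96.7)
for cam in('scene','top'):
    d=optics.get_image(cam);W=cloud(d);cv2.imwrite(f'pics/{cam}9.png',d['img'])
    for o in optics.outline_of(cam,'case_a'): print(cam,round(o['conf'],2),[int(v) for v in o['box']],rect(W,o['pixels'],.035,.06),rect(W,o['pixels'],.12,.2))
st()"
```

```text
time_s: 40.1
eef_pos: [0.6519, -0.024, 0.1535]
orientation: [[-0.115, -0.993, 0.0], [-0.993, 0.115, 0.0], [-0.0, -0.0, -1.0]]
ft_force: [-0.2, -0.1, -4.5]
finger_gap: 0.569
t 40.1 pos [651.9 -24.  153.5] gap 0.569 F [-0.16 -0.07 -4.54] T [-0.033 -0.031  0.035] Ttool [ 0.034  0.029 -0.035] Ftool [0.09 0.15 4.54] eff [ 6.000e-02 -5.947e+01 -2.412e+01 -0.000e+00  5.000e-02  0.000e+00]
t 40.1 pos [651.9 -24.  153.5] yaw -96.58 delta [-0.   -0.01  0.05] twist 0.12
scene 0.89 [172, 161, 191, 181] (array([ 498.4, -245.9]), array([51.5, 50.9]), 1.4, 45.9, 156) None
scene 0.83 [181, 173, 225, 211] None (array([653. , -18.6]), array([123.9,  62.3]), -10.4, 178.3, 824)
scene 0.82 [224, 187, 255, 224] (array([527. ,   1.2]), array([124.3,  49.5]), 11.8, 46.1, 529) None
scene 0.75 [328, 180, 373, 203] (array([295.6, 248.8]), array([120.1,  55.3]), -56.3, 41.6, 469) None
scene 0.68 [238, 241, 263, 292] (array([709.3, 141. ]), array([122.7,  50. ]), 36.3, 42.2, 820) None
top 0.91 [204, 122, 235, 155] (array([706.2, 142. ]), array([122.7,  49.6]), 35.2, 41.9, 472) None
top 0.75 [327, 192, 343, 230] (array([ 459.2, -246.7]), array([121.7,  50.6]), 2.4, 45.6, 544) None
t 40.3 pos [652.  -24.4 153.4] gap 0.57 F [ 0.33  0.12 -5.22] T [-0.011 -0.054  0.   ] Ttool [ 0.054  0.005 -0.   ] Ftool [-0.16 -0.31  5.22] eff [ 8.000e-02 -5.952e+01 -2.414e+01 -0.000e+00  5.000e-02  0.000e+00]
```

View pics/scene9.png

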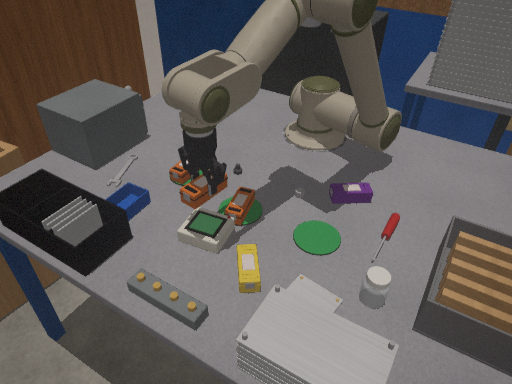

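View pics/top9.png

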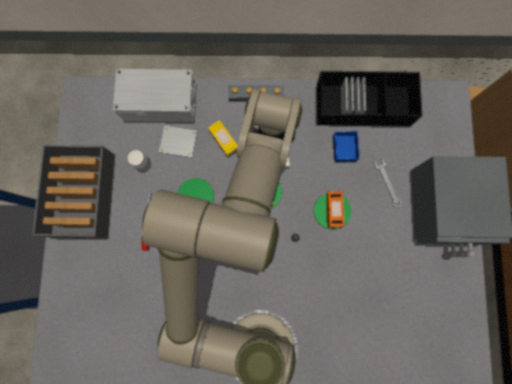

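The scene picture shows the case level in the fingers over the scanner (px 204,190). The middle case (240,205) and the right case (181,170) are on their mats and the left mat is empty. I'm handing in.

```bash
python3 -c "
from h import *
from cell import workorder
print(workorder.job_done());st()"
```

```text
the job is handed in; nothing more can be done
None
the job is handed in; nothing more can be done
```

The rattling case is the one from the left mat. It is held level over the scanner window, and the job was handed in at about 40 s of the 72 s allowed.

**Shaking:** I picked up, shook and put back the left, middle and right cases in that order. That first round of shakes showed no clear shift in any of them, which disagreed with one being loose. I then shook the right case harder and put it back. Re-gripping the left case and shaking it harder showed the loose part. Its wrist torque settled at about +0.05 or −0.05 N·m at the same pose, depending on the jerk.

**Less certain:** the middle case only had the first, gentler shake. It showed no change then, and I did not shake it harder because the left case's result was clear. The left case was shaken again out of order, after all three had been done.

**Last checks:**
- **Held case:** its centre is within about 10 mm of the window's centre, and its underside is about 10 cm above it. The arm is still and the grip force was set to 80 N.
- **Quiet cases:** both stand on their mats, the middle about 6 mm off centre and the right within about 6 mm. The last top view of the right mat and one earlier scene view were partly hidden, so those distances rest on the clearer pictures.
- **Scanner position:** single readings of the window's centre differed by up to about 20 mm between the cameras, so I aimed at the scanner box's centre. The two cameras agreed on that to about 8 mm.
- **Other objects:** nothing else looks moved in the pictures where it could be seen. I did not measure each loose object again at the end.

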